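Load the wrapping-paper roll into its holder

TASK

Take the roll of wrapping paper from its cradle and load it into the roll holder: press its spring plunger in, bring the spindle level between the two side boards, and let the spring out so that both spindle ends are fully home in the cups of the boards. Do not force it against the holder, leave the other things on the counter where they are, and let go of the roll when it hangs in the holder.

Things in the scene. Friction and masses are not known exactly. Their poses are not given: they have to be found in the camera images.
- holder: fixed paper-roll holder: dark wooden plinth (150 x 156 mm foot, 60 mm high) and two upright light wooden boards, 18 mm thick, 70 mm wide along x, bolted to its +y and -y ends. Origin: centre of the plinth's underside, z up. The boards' flat inner faces are 160 mm apart (y = +80 and -80 mm). The boards stay put in normal use; pressing the roll on them with over 30 N is forcing it
- tall_cup (a point): where the cup mouth of the tall (+y) board would be at the boards' lowest setting: on its inner face at holder x = 0, y = +80, z = 100 mm; holder axes. The boards are bolted through slots: both true cups sit together 0 to 40 mm above this point, how far is not measured: feel or look for it. Cup: round blind hole, 14 mm wide, 8 mm deep. The board's face is flat up to 75 mm above its cup
- low_cup (a point): the same for the low (-y) board: holder x = 0, y = -80, z = 100 mm at the lowest setting; an equal cup facing the other one, raised by the same unknown 0 to 40 mm. This board rises only 14 mm above its cup
- roll_mid (a point): centre of the loose paper roll (cream cylinder, 46 mm in diameter, 90 mm long, fixed on its spindle, about 270 g), half-way up and along. Axis = y. Free spindle: 178 mm tip to tip, 89 mm each side of this point; ends 10 mm in diameter with round tips. -y end: solid steel. +y end: white slick nylon spring plunger from a 16 mm sleeve ending 60 mm from here. Starts level, 40 mm above the counter
- plunger (a joint): how far the spring plunger is pressed in, m: 0 = fully out, 0.024 = the solid stop. Spring: 4 N to begin, 11 N at 20 mm. With both spindle ends home in the cups it stays in by 2 mm; one end home and the other on a board's face 10 mm; both ends on the faces 18 mm
- nose (a point): the very tip of the spring plunger, on the spindle's axis; it moves with the plunger
- fixed_tip (a point): the very tip of the spindle's solid steel end, on the spindle's axis
- cradle: fixed wooden cradle under the roll: a 100 x 100 x 6 mm board with two notched bars, 34 mm to either side of its middle along y, 14 mm wide, lips 31 mm high, free between. Origin: centre of its underside; the roll lies along its y axis, plunger to +y
- jar_candle: bystander: lidded amber glass jar candle, 66 mm in diameter, 80 mm high; origin at its underside
- ribbon_reel: bystander: ribbon reel lying flat, 48 mm in diameter, 32 mm high; origin at its underside
- pillar_candle: bystander: white pillar candle, 60 mm in diameter, 112 mm high; origin at its underside
- gift_box: bystander: small cardboard gift box 70 x 90 x 50 mm; origin at its underside
- pencil_mug: bystander: blue mug with a handle, 76 mm in diameter, 95 mm high; origin at its underside
- candle_holder: bystander: brass candle holder, 90 mm foot, 70 mm high; origin at its underside
Things that resemble listed ones, but are neither listed nor needed, are in the scene too. Leave any green look-alike of the part that bears roll_mid alone.

How it is judged:
By the outcome, as a careful person would: the job done as asked, in the order asked, and still so for the second after the job is handed in, with the robot touching nothing.
It also fails if it takes over 64 s, if anything falls off the work surface, if the arm or the gripper's body presses on something with over 40 N, if the wrist force passes 120 N, or if a joint passes its speed limit or range.

ROBOT

A 6-joint arm with a two-finger parallel gripper is mounted at the origin on the work surface. World frame = base frame: x ahead of the robot, y to its left, z up, the work surface at z = 0. Lengths are in mm, angles in rad, forces in N, time in s.
With the tool pointing down it reaches from about 300 to 775 mm from the base axis. Payload 14.6 kg.
Tool frame: the origin (TCP) lies at the very end of the fingers, on their centre line; the grasp point (between the pads) lies 19 mm behind it; z points along the fingers, y is the line along which they close (so a half turn about z gives the same grasp; the last joint's range is limited). The gripper opens to 94 mm and grips with 3 to 60 N. Pads are 16 mm wide; open, the fingers measure 119 mm over their backs; the gripper's body (75 mm by 177 mm) begins 78 mm behind the grasp point.
Start: joints at [-1.356, 0.3, 1.521, -0, 1.321, -0.067], TCP at [152.94, -528.298, 205.446] pointing down, gripper open.
Joint ranges: [-3.03, 3.03], [-0.79, 2.21], [0.23, 2.52], [-1.04, 4.18], [0, 3.07], [-2.55, 2.55]. Speed limits (rad/s): [2.22, 2.22, 2.57, 3.14, 3.14, 3.14].

INTERFACE

Orientations are given as [roll, pitch, yaw] about the fixed x, y, z axes, in that order (R = Rz(yaw) Ry(pitch) Rx(roll)).
In Python, from cell import manip, camera, get_calibration gives the robot as it stands. The module is installed in compiled form; this text tells all that it offers.
- The arm moves only by the tool jog_arm, never from a script. Its argument "plan" is one flat list of numbers, 6 for each row, row after row: the shift along the world's x, y, z in m, then the turn, a rotation vector about the world's x, y, z in degrees. A call has 1 to 20 rows; each row is the pose to reach, as a shift and turn from the pose commanded when the call began; what a row does not reach only later rows make up. A row lasts 1/10 s, in which the tool goes at most 50 mm and 8.59 degrees, less where a joint would pass 70% of its speed; a pose out of reach is approached as far as the arm can. A call with a gripper value outside its range is refused whole. "claw" is the finger opening in m, from 0 to 0.094, set as the call begins (left out, the last holds). The fingers move at their own pace and stop on an object; "force" is the grip in N (left out, the last holds). Time passes only in rows, so rows that repeat a pose let the fingers close. It gives the time, the measured TCP pose, the force, the opening and the grip force at its end, in the units of the state.
- manip.read_state(): the state, without advancing time (a new reading comes with each control period).
- camera(name): name is "side" or "top" or "wrist"; returns (picture, depth): 400x640x3 uint8, red, green, blue; 400x640 float32, mm along the optical axis (not along the pixel's ray), 0 where there is no reading.
- get_calibration(name): a dict with "fx", "fy", "cx", "cy" (pixels), "k1" (the pictures are not rectified: a ray, as slopes to the right and down, at radius r is drawn at 1 + k1 r^2 times it, then the intrinsics apply), "origin" and "attitude" of the camera in the world. Camera axes: x right, y down, z forward; pixel columns grow to the right and rows downward; lengths in mm; the calibration is good to about 2 mm. A picture is of the moment at which its call begins: read the wrist's pose just before it. get_calibration takes no time and is no camera call; for the wrist camera it gives the pose at the moment of the call.
- manip.sign_off(): hands the job in; it is judged then, once.
The state is a dict: "clock": time; "joints": joint angles; "qd": joint speeds; "effort": joint torques, N m; "eef_pos": TCP position; "eef_rot": TCP orientation; "wrist_force": force on the tool from outside, world axes, zero at the start; "moment": the same for the moment, N m; "finger_gap": finger opening in mm; "finger_force": force on a finger pad.
Only numpy, scipy, OpenCV 4.12 (cv2) and the standard library are available. Lean on these libraries where they do the work, as an engineer would, in place of code of your own. Each camera call takes 0.05 s, during which the arm holds its last target. There are 200 camera calls.

## Working session

There is one attempt and no reset: what is moved stays moved. The work goes in short steps, Python scripts to look and compute and a tool call to move; the robot and the scene stay as the last step left them, time stands still between calls to the robot, and variables do not carry over. Pictures are saved under pics/ and viewed, at most 10 in all, crops included, and the job is handed in when it is done.

Besides the shell and the picture viewer there is one more tool, called after "Call:" in YAML: its name, and indented under it one key for each argument. jog_arm: Moves the arm, as the interface text tells. Its arguments: {"type":"object","properties":{"plan":{"type":"array"},"claw":{"type":"number"},"force":{"type":"number"}},"required":["plan"]}

```bash
mkdir -p pics
cat > h.py <<'E'
import numpy as np, cv2
from cell import manip, camera, get_calibration
from scipy.spatial.transform import Rotation as R
def att(c):
    a=np.array(c["attitude"],float)
    return a if a.shape==(3,3) else R.from_euler('xyz',a).as_matrix()
def slopes(c,u,v):
    x=(np.asarray(u,float)-c["cx"])/c["fx"]; y=(np.asarray(v,float)-c["cy"])/c["fy"]
    X,Y=x,y
    for _ in range(10):
        s=1+c["k1"]*(X*X+Y*Y); X,Y=x/s,y/s
    return X,Y
def ray(c,u,v):
    X,Y=slopes(c,u,v); d=np.stack([X,Y,np.ones_like(X)],-1)@att(c).T
    return np.array(c["origin"],float),d
def plane(c,u,v,z):
    o,d=ray(c,u,v); return o+d*((z-o[2])/d[...,2])[...,None]
def pts(c,dep):
    v,u=np.mgrid[0:400,0:640]; o,d=ray(c,u,v); return o+d*dep[...,None]
def proj(c,p):
    q=(np.asarray(p,float)-np.array(c["origin"]))@att(c); x,y=q[...,0]/q[...,2],q[...,1]/q[...,2]
    s=1+c["k1"]*(x*x+y*y); return np.stack([c["fx"]*x*s+c["cx"],c["fy"]*y*s+c["cy"]],-1)
E
python3 - <<'E'
from h import *
for n in("top","side"):
    c=get_calibration(n); print(n,c)
    im,d=camera(n); np.savez(n+".npz",im=im,d=d); cv2.imwrite(f"pics/{n}0.png",im[...,::-1])
s=manip.read_state(); print(s)
E
```

```text
top {'fx': 464.6214747621839, 'fy': 464.6214747621839, 'cx': 317.64997700384737, 'cy': 202.6830128038584, 'k1': 0.013591564694793085, 'origin': array([ 191.04478614,   58.93614035, 1402.28949101]), 'attitude': array([-2.96979   , -0.01017984, -1.54351751])}
side {'fx': 405.7296690380722, 'fy': 405.7296690380722, 'cx': 324.3190751139439, 'cy': 196.43178527802712, 'k1': -0.0781312515375687, 'origin': array([-11.92885411, 578.08389901, 688.06987312]), 'attitude': array([-2.29725590e+00, -5.99154447e-04, -2.45667568e+00])}
{'clock': 0.1, 'joints': array([-1.35559642e+00,  3.00352315e-01,  1.52149650e+00, -7.40724019e-06,
        1.32071426e+00, -6.66094714e-02]), 'qd': array([ 7.09295066e-04, -1.87730732e-03,  6.43830553e-04, -1.68330155e-03,
        9.90543810e-05, -1.62956698e-04]), 'effort': array([-1.15995008e-03, -5.32644868e+01, -3.53285229e+01,  7.09000672e-02,
        2.34696642e-02, -5.43078534e-05]), 'eef_pos': array([ 152.89291568, -528.08255867,  204.9872726 ]), 'eef_rot': array([-3.14062391e+00, -5.74321583e-05,  2.81811183e-01]), 'wrist_force': array([ 0.4280344 ,  0.04411793, -0.39634668]), 'moment': array([-0.01582952,  0.05409893,  0.011554  ]), 'finger_force': 0.0, 'finger_gap': 93.62228006347648}
```

View pics/top0.png

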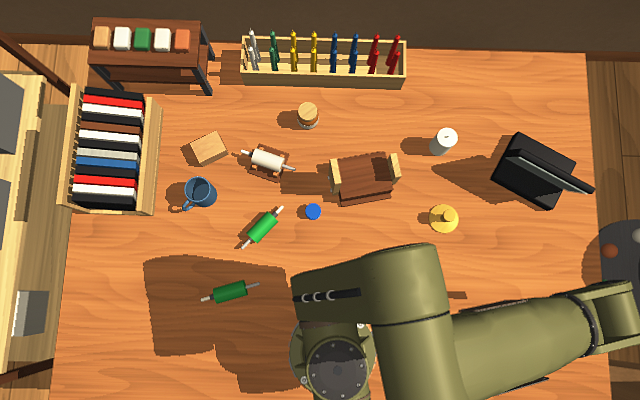

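View pics/side0.png

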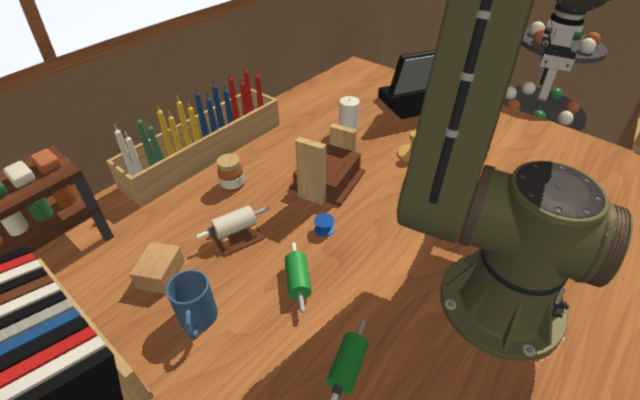

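Top view: the cream roll lies in its cradle at (268,160), with its white plunger end at (240,152, +y) and its steel end at (292,169). The holder is at (365,178), tall board (336,173) and low board (394,167). Candidates for the roll are cream (268,160), green (262,227) and green (230,292). The cream one fits, since it is in the cradle and the green ones are look-alikes. I'll confirm this in a crop.

Run:
```python
from h import *
z=np.load("top.npz"); im,d=z["im"],z["d"]; c=get_calibration("top"); P=pts(c,d)
cv2.imwrite("pics/crop1.png",cv2.resize(im[110:220,220:420],None,fx=4,fy=4,interpolation=cv2.INTER_CUBIC)[...,::-1])
hsv=cv2.cvtColor(im,cv2.COLOR_RGB2HSV)
def comp(m,box):
    x0,y0,x1,y1=box; mm=np.zeros_like(m); mm[y0:y1,x0:x1]=m[y0:y1,x0:x1]; return mm
m=comp(((hsv[...,1]<75)&(hsv[...,2]>110)),(225,135,310,190))
v,u=np.nonzero(m); print("roll px",len(u),u.mean(),v.mean(), "z max",np.percentile(P[m][:,2],[5,50,95]))
# axis from mask at plane z=40
q=plane(c,u,v,45); mu=q[:,:2].mean(0); w,V=np.linalg.eigh(np.cov(q[:,:2].T)); print(mu,np.degrees(np.arctan2(*V[::-1,1])))
t=(q[:,:2]-mu)@V[:,1]; print(t.min(),t.max())
# holder boards
for box in((325,145,350,205),(380,140,405,200)):
    x0,y0,x1,y1=box; p=P[y0:y1,x0:x1].reshape(-1,3); p=p[p[:,2]>95]; print(box,len(p),p.min(0),p.max(0))
    zt=np.percentile(p[:,2],90); t=p[p[:,2]>zt-6][:,:2]; print(zt,len(t),cv2.minAreaRect(t.astype(np.float32)))
p=P[145:210,325:405].reshape(-1,3); p=p[(p[:,2]>50)&(p[:,2]<70)]; print("plinth",len(p),cv2.minAreaRect(p[:,:2].astype(np.float32)))
```

```text
roll px 507 267.2544378698225 159.60749506903352 z max [42.05911565 58.29361904 65.42593794]
[553.99149448 206.76658828] 71.44344032263086
-85.71884700978815 84.9536126467731
(325, 145, 350, 205) 261 [191.04478614  -8.70224759  95.40858257] [ 529.69169997   58.93614035 1402.28949101]
178.60646144404382 160 ((359.03594970703125, 22.850584030151367), (34.81431198120117, 341.8782043457031), 83.6912612915039)
(380, 140, 405, 200) 201 [ 191.04478614 -180.59140877   95.08581112] [ 567.01936742   58.93614035 1402.28949101]
118.7824550601656 127 ((366.32861328125, -72.82072448730469), (56.31695556640625, 434.9314880371094), 60.4465217590332)
plinth 2059 ((512.7106323242188, -78.6899642944336), (121.15613555908203, 193.54603576660156), 12.787214279174805)
```

View pics/crop1.png

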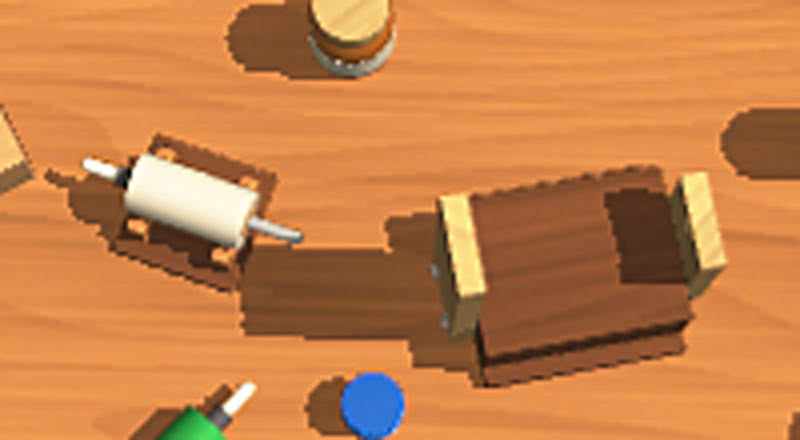

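The crop confirms it: cream roll, white plunger to the left (+y), steel end to the right, lying in the notched cradle. The holder's tall board is at crop (463,262) and the low board at (703,230). Next I'll do cleaner board fits.

Run:
```python
from h import *
z=np.load("top.npz"); im,d=z["im"],z["d"]; c=get_calibration("top"); P=pts(c,d); ok=d>0
hsv=cv2.cvtColor(im,cv2.COLOR_RGB2HSV)
def reg(b,zmin,zmax):
    x0,y0,x1,y1=b; m=np.zeros(ok.shape,bool); m[y0:y1,x0:x1]=1; return m&ok&(P[...,2]>zmin)&(P[...,2]<zmax)
for b in((325,145,350,205),(380,140,405,200)):
    m=reg(b,85,250); p=P[m]; print(len(p),np.percentile(p[:,2],[5,25,50,75,95,99]))
    print(np.histogram(p[:,2],bins=12))
    zt=np.percentile(p[:,2],80); t=p[np.abs(p[:,2]-zt)<8]; v,u=np.nonzero(m&(abs(P[...,2]-zt)<8))
    print(zt,cv2.minAreaRect(t[:,:2].astype(np.float32)),t.mean(0),(u.mean(),v.mean()))
m=reg((325,145,405,210),54,66); p=P[m]; print("plinth",np.median(p[:,2]),len(p),cv2.minAreaRect(p[:,:2].astype(np.float32)))
s=manip.read_state(); w=get_calibration("wrist"); print(w)
Rt=R.from_euler('xyz',s["eef_rot"]).as_matrix(); print("cam in tool",Rt.T@(w["origin"]-s["eef_pos"])); print(np.round(Rt.T@att(w),3))
# roll tips
m=np.zeros(ok.shape,bool); m[135:190,225:310]=1; m&=(hsv[...,1]<75)&(hsv[...,2]>110)
v,u=np.nonzero(m)
print("ends",u.min(),v[u==u.min()],u.max(),v[u==u.max()])
q=plane(c,u,v,45)[:,:2]; body=P[m][:,2]>57; print("body",P[m][body].mean(0))
```

```text
272 [ 94.6413936  142.56897495 173.88327866 176.42991309 179.10013517
 181.13899437]
(array([ 10,  10,   5,  14,   8,   9,  10,  10,   9,   9,  50, 128]), array([ 85.42348086,  93.4975433 , 101.57160573, 109.64566816,
       117.7197306 , 125.79379303, 133.86785547, 141.9419179 ,
       150.01598033, 158.09004277, 166.1641052 , 174.23816764,
       182.31223007]))
176.9970114124224 ((494.1721496582031, 7.29354190826416), (71.04574584960938, 17.974756240844727), 11.816368103027344) [494.06904632   7.21274963 175.83416214] (np.float64(335.15697674418607), np.float64(170.52325581395348))
213 [ 88.97998565 108.92649952 113.50441482 116.09659269 118.84028253
 119.78953819]
(array([11,  2,  7, 13,  5,  6,  6, 11, 39, 62, 45,  6]), array([ 85.72129103,  88.77770055,  91.83411007,  94.89051958,
        97.9469291 , 101.00333862, 104.05974814, 107.11615765,
       110.17256717, 113.22897669, 116.2853862 , 119.34179572,
       122.39820524]))
116.60905996791443 ((531.6074829101562, -167.0167999267578), (71.52323913574219, 20.010374069213867), 13.136292457580566) [ 530.61261201 -166.5907686   114.74148572] (np.float64(395.22360248447205), np.float64(164.93788819875778))
plinth 60.149873953930864 1968 ((512.8112182617188, -79.03441619873047), (120.45463562011719, 193.6606903076172), 12.120184898376465)
{'fx': 344.4563978004815, 'fy': 344.4563978004815, 'cx': 319.09764832316625, 'cy': 200.4304363532825, 'k1': -0.05169819277416846, 'origin': array([ 222.31108593, -507.49953796,  383.71294736]), 'attitude': array([ 2.88626280e+00,  1.37454931e-03, -1.28797849e+00])}
cam in tool [  72.41417166   -0.63931986 -178.72098069]
[[ 0.001 -0.968 -0.253]
 [ 1.     0.001 -0.   ]
 [ 0.    -0.253  0.968]]
ends 241 [150 151] 294 [168 169]
body [552.32405903 206.60665403  66.08992494]
```

Run:
```python
from h import *
from scipy.spatial.transform import Rotation as R
s=manip.read_state(); R0=R.from_euler('xyz',s["eef_rot"])
a=np.radians(102.1); y=np.array([np.cos(a),np.sin(a),0]); Z=np.array([0,0,1.])
t=np.radians(36); x=np.cos(t)*y-np.sin(t)*Z; zz=-np.sin(t)*y-np.cos(t)*Z
T=np.stack([x,np.cross(zz,x),zz],1); print((R.from_matrix(T)*R0.inv()).as_rotvec(degrees=True))
```

```text
[-33.93976556  20.22517478  82.89816592]
```

Call:
jog_arm:
  plan: [0.03,0.03,0.06,-3,2,8,0.06,0.07,0.09,-6,3.5,14,0.095,0.105,0.09,-9,5,21,0.13,0.14,0.09,-12,7,28,0.16,0.18,0.09,-14,8.5,35,0.19,0.215,0.09,-17,10,42,0.22,0.25,0.09,-20,12,49,0.25,0.285,0.09,-23,13.5,56,0.28,0.32,0.09,-26,15.5,63,0.31,0.355,0.08,-29,17.5,70,0.34,0.39,0.05,-32,19,77,0.367,0.416,0.0,-34,20,83,0.367,0.416,-0.057,-34,20,83,0.367,0.416,-0.057,-34,20,83,0.367,0.416,-0.057,-34,20,83,0.367,0.416,-0.057,-34,20,83]

```text
clock: 1.7
eef_pos: [520.1, -112.5, 149.2]
eef_rot: [3.137, 0.627, 1.782]
wrist_force: [0.1, 0.6, -0.5]
finger_gap: 93.9
finger_force: 0.0
```

Run:
```python
from h import *
c=get_calibration("wrist"); im,d=camera("wrist"); np.savez("w1.npz",im=im,d=d,**c); cv2.imwrite("pics/w1.png",im[...,::-1])
print(c["origin"],manip.read_state()["eef_pos"])
a=np.radians(102.1); y=np.array([np.cos(a),np.sin(a),0]); print(proj(c,np.array([513,-80,102])-80*y))
```

```text
[483.76937296  48.6108249  250.83832279] [ 520.42375746 -112.59121912  150.07386662]
[319.3535213  226.58655332]
```

View pics/w1.png

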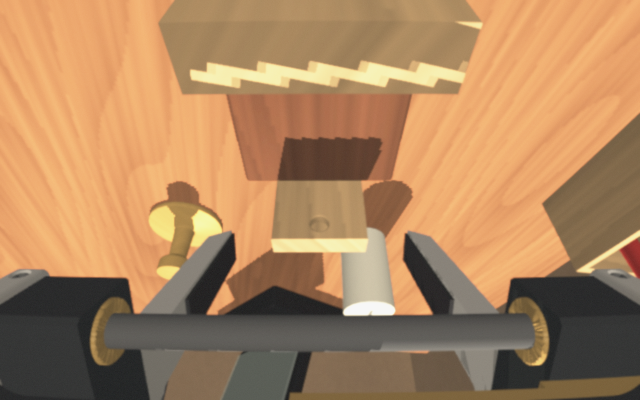

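The wrist picture shows the low board at (320,215), with its inner face running from the plinth at v≈180 to its top edge at v≈240. The dark cup ring is at about (319,224). I'll measure it along the face plane, using the plinth joint (z=60) as reference.

Run:
```python
from h import *
w=np.load("w1.npz"); c={k:w[k] for k in("fx","fy","cx","cy","k1","origin","attitude")}; im,d=w["im"],w["d"]
cv2.imwrite("pics/w1c.png",cv2.resize(im[165:265,260:380],None,fx=6,fy=6,interpolation=cv2.INTER_CUBIC)[...,::-1])
a=np.radians(102.1); y=np.array([np.cos(a),np.sin(a),0]); x=np.array([np.sin(a),-np.cos(a),0]); H=np.array([513,-80,0.])
P=(pts(c,d)-H); hx,hy,hz=P@x,P@y,P[...,2]
# face depth check
for v in range(172,256,3): print(v,im[v,300],np.round([hx[v,300],hy[v,300],hz[v,300]],1), im[v,319])
o,dd=ray(c,np.array([319.,275,365,320,320,320]),np.array([224.,215,215,180,240,252]))
t=(-80-(o-H)@y)/(dd@y); q=o-H+dd*t[:,None]; print(np.round(np.stack([q@x,q@y,q[:,2]],1),1))
```

```text
172 [90 61 47] [-15.2 -63.9  60.8] [89 62 47]
175 [91 63 48] [-15.4 -68.7  59.5] [88 61 47]
178 [91 63 48] [-15.5 -72.1  59.5] [90 63 48]
181 [152 122  86] [-15.8 -77.7  57.7] [170 137  96]
184 [162 131  91] [-15.7 -77.6  61.1] [183 147 103]
187 [162 131  91] [-15.6 -78.1  64. ] [182 148 104]
190 [163 132  93] [-15.5 -78.1  67.2] [183 147 103]
193 [164 133  93] [-15.4 -77.2  71.2] [182 147 102]
196 [166 134  94] [-15.2 -76.7  74.8] [181 146 102]
199 [167 134  95] [-15.1 -76.8  77.7] [183 147 103]
202 [167 135  94] [-15.1 -77.9  79.9] [184 149 104]
205 [168 135  95] [-15.  -78.1  82.8] [184 148 103]
208 [167 136  96] [-14.9 -78.1  85.8] [184 148 103]
211 [168 137  97] [-14.8 -78.   88.8] [184 148 103]
214 [170 138  98] [-14.8 -78.3  91.5] [192 154 108]
217 [168 135  94] [-14.6 -77.5  94.9] [178 143 100]
220 [168 136  94] [-14.6 -77.9  97.4] [166 134  94]
223 [171 139  98] [-14.4 -77.1 100.8] [167 136  94]
226 [171 138  98] [-14.4 -77.2 103.4] [167 136  94]
229 [170 137  95] [-14.3 -77.2 106.1] [167 135  94]
232 [171 138  96] [-14.3 -78.4 107.9] [176 142  99]
235 [171 139  97] [-14.1 -77.3 111.3] [187 151 106]
238 [213 171 117] [-14.1 -78.4 113.2] [228 189 130]
241 [247 236 172] [-14.2 -82.2 113.4] [247 242 185]
244 [247 234 169] [-14.3 -85.1 114.1] [246 229 163]
247 [247 234 169] [-14.5 -89.2 114.2] [246 230 164]
250 [247 237 172] [-14.7 -94.1 113.8] [247 234 169]
253 [144 102  70] [ -26.  -291.8   -1.2] [159 110  75]
[[ -0.3 -80.   99.6]
 [-34.1 -80.   91.1]
 [ 35.2 -80.   91.2]
 [  0.7 -80.   54.5]
 [  0.4 -80.  113.9]
 [  0.4 -80.  124. ]]
```

View pics/w1c.png

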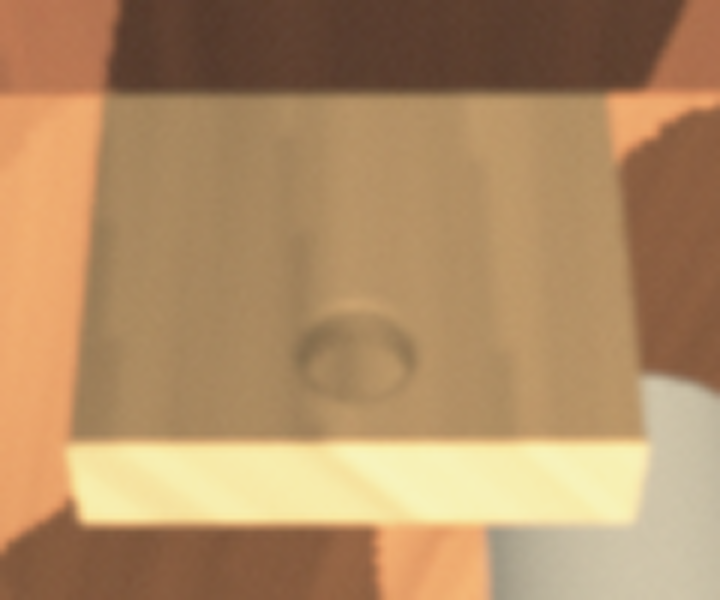

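The crop shows the cup ring centred at crop (356,355), i.e. (319.3,224.0), and the face's top edge at v≈238.3. Together with the board tops at about 116 and 177, this puts the cup height at about 102–103 mm. Next I'll go above the roll.

```bash
cat >> h.py <<'E'
def down(h,tilt=0):
    a=np.radians(h); y=np.array([np.cos(a),np.sin(a),0]); Z=np.array([0,0,1.]); t=np.radians(tilt)
    x=np.cos(t)*y-np.sin(t)*Z; z=-np.sin(t)*y-np.cos(t)*Z
    return R.from_matrix(np.stack([x,np.cross(z,x),z],1))
E
python3 - <<'E'
from h import *
s=manip.read_state(); R0=R.from_euler('xyz',s["eef_rot"]); print(s["eef_pos"],(down(71.4)*R0.inv()).as_rotvec(degrees=True))
E
```

```text
[ 520.42375746 -112.59121912  150.07386662] [ 36.35227248  -1.70983674 -29.73480955]
```

Call:
jog_arm:
  plan: [0,0,0.045,0,0,0,0,0.0,0.09,0,0,0,0.004,0.04,0.1,4,0,-3,0.008,0.08,0.1,9,0,-7,0.012,0.12,0.1,14,-0.5,-11,0.017,0.16,0.1,19,-1,-15,0.021,0.2,0.1,24,-1,-20,0.025,0.24,0.1,30,-1.5,-25,0.029,0.28,0.07,36.4,-1.7,-29.7,0.033,0.319,0.03,36.4,-1.7,-29.7,0.033,0.319,-0.01,36.4,-1.7,-29.7,0.033,0.319,-0.038,36.4,-1.7,-29.7,0.033,0.319,-0.038,36.4,-1.7,-29.7,0.033,0.319,-0.038,36.4,-1.7,-29.7,0.033,0.319,-0.038,36.4,-1.7,-29.7]

```text
clock: 3.25
eef_pos: [554.2, 206.7, 113.5]
eef_rot: [3.139, -0.004, 1.248]
wrist_force: [-0.4, -0.0, 0.1]
finger_gap: 94.1
finger_force: 0.0
```

Run:
```python
from h import *
s=manip.read_state(); c=get_calibration("wrist"); im,d=camera("wrist"); np.savez("w2.npz",im=im,d=d,**c); cv2.imwrite("pics/w2.png",im[...,::-1])
print(s["eef_pos"],s["eef_rot"],proj(c,np.array([553,207,40])))
```

```text
[554.23256113 206.71976144 113.53207122] [ 3.13930706 -0.00405571  1.24765363] [318.56925355 210.4803808 ]
```

View pics/w2.png

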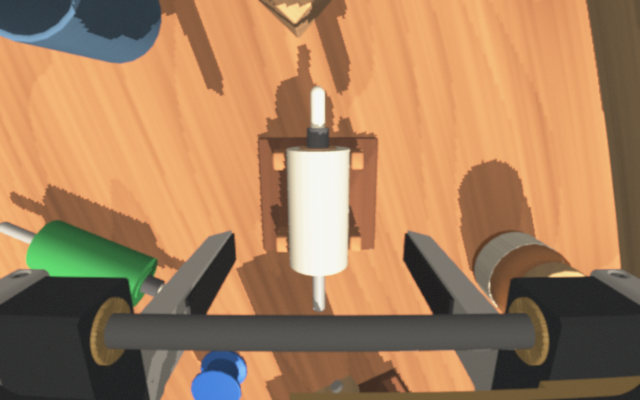

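The wrist view shows the roll upright in the image: plunger tip at (318,87), steel tip at (319,310), axis aligned with the tool.

Run:
```python
from h import *
s=manip.read_state(); w=np.load("w2.npz"); c={k:w[k] for k in("fx","fy","cx","cy","k1","origin","attitude")}
im=w["im"]
hsv=cv2.cvtColor(im,cv2.COLOR_RGB2HSV); m=((hsv[...,1]<70)&(hsv[...,2]>100)); m[:, :285]=0; m[:,352:]=0; m[:80]=0; m[315:]=0
for v in (95,110,160,210,260,290,300): 
    u=np.nonzero(m[v])[0]; print(v,u.min(),u.max(),(u.min()+u.max())/2)
q=plane(c,np.array([318.,319]),np.array([87.,310]),40); mid=q.mean(0); dd=q[0]-q[1]
print(q,mid,np.linalg.norm(dd),np.degrees(np.arctan2(dd[1],dd[0])),np.degrees(s["eef_rot"]),s["eef_pos"])
```

```text
95 311 324 317.5
110 311 324 317.5
160 287 349 318.0
210 288 348 318.0
260 290 346 318.0
290 313 324 318.5
300 313 324 318.5
[[581.16791229 292.57322665  40.        ]
 [526.12439132 125.44202797  40.        ]] [553.6461518  209.00762731  40.        ] 175.96200377779334 71.7710537742819 [179.88793391  -0.21471328  71.49119566] [554.04350101 206.73590956 113.17688801]
```

Call:
jog_arm:
  plan: [0,0.002,-0.04,0,0,0,0,0.002,-0.07,0,0,0,0,0.002,-0.085,0,0,0,0,0.002,-0.09,0,0,0,0,0.002,-0.09,0,0,0,0,0.002,-0.09,0,0,0]
  claw: 0.094

```text
clock: 3.9
eef_pos: [553.8, 208.9, 22.1]
eef_rot: [3.141, -0.003, 1.248]
wrist_force: [-0.5, 0.5, -0.9]
finger_gap: 94.2
finger_force: 0.0
```

Call:
jog_arm:
  plan: [0,0,0,0,0,0,0,0,0,0,0,0,0,0,0,0,0,0,0,0,0,0,0,0,0,0,0,0,0,0,0,0,0,0,0,0,0,0,0,0,0,0,0,0,0,0,0,0]
  claw: 0.03
  force: 50

```text
clock: 4.7
eef_pos: [553.1, 208.7, 20.5]
eef_rot: [-3.141, -0.001, 1.248]
wrist_force: [0.4, -0.2, -0.1]
finger_gap: 45.3
finger_force: 50.0
```

Call:
jog_arm:
  plan: [0,0,0.04,0,0,0,0,0,0.085,0,0,0,0,0,0.13,0,0,0,0,0,0.175,0,0,0,-0.003,-0.03,0.185,0,0,3,-0.008,-0.07,0.185,0,0,7,-0.012,-0.11,0.185,0,0,11,-0.017,-0.15,0.185,0,0,15,-0.022,-0.19,0.185,0,0,19,-0.027,-0.23,0.185,0,0,23,-0.031,-0.27,0.185,0,0,27,-0.036,-0.308,0.185,0,0,30.6,-0.036,-0.308,0.185,0,0,30.6,-0.036,-0.308,0.185,0,0,30.6,-0.036,-0.308,0.155,0,0,30.6,-0.036,-0.308,0.125,0,0,30.6,-0.036,-0.308,0.1,0,0,30.6,-0.036,-0.308,0.093,0,0,30.6,-0.036,-0.308,0.093,0,0,30.6,-0.036,-0.308,0.093,0,0,30.6]

```text
clock: 6.7
eef_pos: [517.6, -99.0, 114.7]
eef_rot: [3.141, -0.001, 1.783]
wrist_force: [-0.4, -1.0, -3.1]
finger_gap: 45.1
finger_force: 50.0
```

Run:
```python
from h import *
s=manip.read_state(); c=get_calibration("wrist"); im,d=camera("wrist"); np.savez("w3.npz",im=im,d=d,**c); cv2.imwrite("pics/w3.png",im[...,::-1])
print(s["eef_pos"],np.degrees(s["eef_rot"]),s["wrist_force"],s["moment"])
```

```text
[517.61544259 -98.96255394 114.67785575] [ 1.79990795e+02 -4.03362110e-02  1.02132300e+02] [-0.41740415 -1.02196893 -3.13713727] [-0.04363207 -0.07768552 -0.06792923]
```

View pics/w3.png

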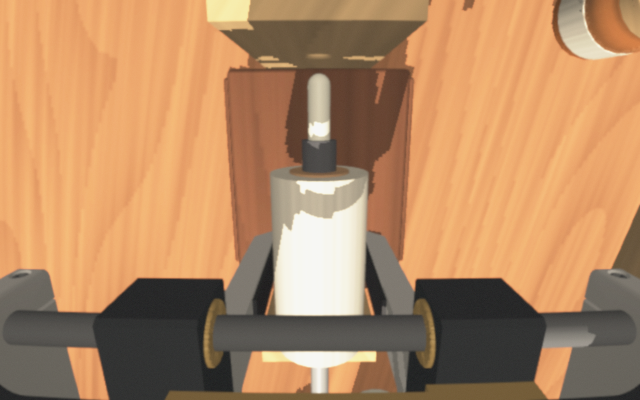

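The picture shows the held roll on the tool axis, nose at (318,75) facing the tall board, whose cup is just visible at (318,56). Next I'll press the plunger in gradually.

Call:
jog_arm:
  plan: [-0.001,0.0049,0,0,0,0,-0.0017,0.0078,0,0,0,0,-0.0025,0.0117,0,0,0,0,-0.0034,0.0156,0,0,0,0,-0.0042,0.0196,0,0,0,0,-0.005,0.0235,0,0,0,0,-0.0054,0.0254,0,0,0,0,-0.0054,0.0254,0,0,0,0,-0.0054,0.0254,0,0,0,0,-0.0054,0.0254,0,0,0,0]

```text
clock: 7.75
eef_pos: [511.8, -74.7, 113.8]
eef_rot: [-3.141, 0.001, 1.782]
wrist_force: [1.9, -8.4, -2.2]
finger_gap: 45.2
finger_force: 50.0
```

Run:
```python
from h import *
s=manip.read_state(); a=np.radians(102.1); y=np.array([np.cos(a),np.sin(a),0]);x=np.array([np.sin(a),-np.cos(a),0])
p=s["eef_pos"]-[513,-80,0]; f=s["wrist_force"]; print(p@x,p@y,p[2],"f",f@x,f@y,f[2],s["moment"])
im,d=camera("top"); cv2.imwrite("pics/top1.png",cv2.resize(im[130:210,310:420],None,fx=7,fy=7,interpolation=cv2.INTER_CUBIC)[...,::-1])
```

```text
-0.026866839971941305 5.439039881635974 113.82369190574309 f 0.11730451473214255 -8.615998324703218 -2.2428971819000116 [-1.5623315  -0.33362631  0.02163539]
```

View pics/top1.png

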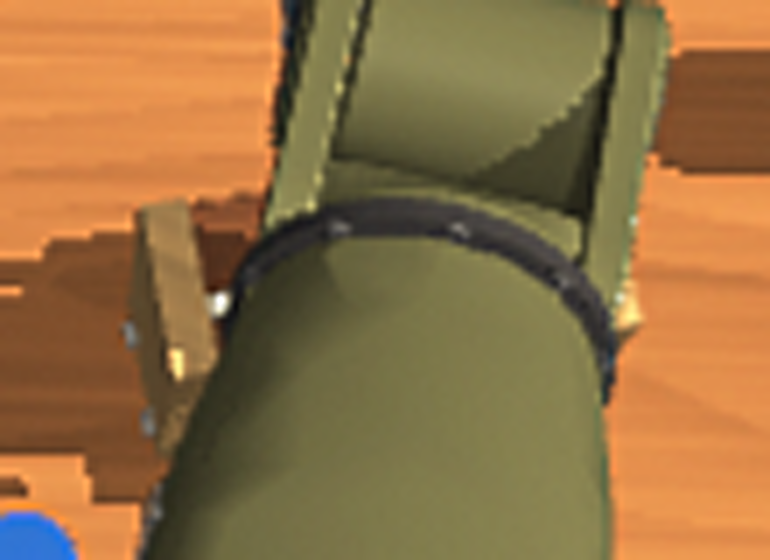

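The arm hides the holder from the top camera; only the nose near (220,300) of the crop and the tall board are visible. I'll rely on force instead, aiming for about 11.3 N (≈21 mm pressed in).

Call:
jog_arm:
  plan: [-0.0006,0.0029,0,0,0,0,-0.0011,0.0049,0,0,0,0,-0.0014,0.0064,0,0,0,0,-0.0014,0.0064,0,0,0,0,-0.0014,0.0064,0,0,0,0,-0.0014,0.0064,0,0,0,0]

```text
clock: 8.4
eef_pos: [510.5, -68.6, 113.9]
eef_rot: [-3.141, 0.001, 1.782]
wrist_force: [1.8, -11.3, -3.3]
finger_gap: 45.4
finger_force: 50.0
```

```bash
cat > st.py <<'E'
from h import *
s=manip.read_state(); a=np.radians(102.1); y=np.array([np.cos(a),np.sin(a),0]);x=np.array([np.sin(a),-np.cos(a),0])
p=s["eef_pos"]-[513,-80,0]; f=s["wrist_force"]; print("hold xyz",np.round([p@x,p@y,p[2]],2),"f",np.round([f@x,f@y,f[2]],2),s["moment"]@x, np.degrees(s["eef_rot"]),s["clock"])
E
python3 st.py
```

```text
hold xyz [-3.0000e-02  1.1690e+01  1.1385e+02] f [ -0.64 -11.45  -3.26] -2.0069785062700745 [-1.79976313e+02  6.76114317e-02  1.02095342e+02] 8.4
```

Call:
jog_arm:
  plan: [-0.0002,0.001,-0.003,0,0,0,-0.0002,0.001,-0.007,0,0,0,-0.0002,0.001,-0.01,0,0,0,-0.0002,0.001,-0.013,0,0,0,-0.0002,0.001,-0.016,0,0,0,-0.0002,0.001,-0.016,0,0,0,-0.0002,0.001,-0.016,0,0,0]

```text
clock: 9.1
eef_pos: [510.7, -67.5, 98.2]
eef_rot: [3.141, 0.001, 1.782]
wrist_force: [2.2, -9.3, -1.1]
finger_gap: 45.0
finger_force: 50.0
```

```bash
python3 st.py
```

```text
hold xyz [ 0.35 12.69 98.19] f [ 0.23 -9.58 -1.07] -1.6697286614294764 [1.79967500e+02 6.54646606e-02 1.02084699e+02] 9.1
```

Call:
jog_arm:
  plan: [0,0,-0.003,0,0,0,0,0,-0.005,0,0,0,0,0,-0.005,0,0,0,0,0,-0.005,0,0,0]

```text
clock: 9.5
eef_pos: [510.6, -67.5, 93.1]
eef_rot: [3.141, 0.001, 1.782]
wrist_force: [3.2, -9.8, -1.1]
finger_gap: 45.1
finger_force: 50.0
```

```bash
python3 st.py
python3 - <<'E'
from h import *
im,d=camera("wrist"); a=np.load("w3.npz")["im"]; np.savez("w4.npz",im=im)
cv2.imwrite("pics/w4.png",cv2.resize(np.hstack([a[20:220,225:415],im[20:220,225:415]]),None,fx=2,fy=2)[...,::-1])
E
```

```text
hold xyz [ 0.3  12.75 93.14] f [  1.07 -10.3   -1.07] -1.5702265314227675 [1.79974847e+02 5.67305751e-02 1.02085266e+02] 9.5
```

View pics/w4.png

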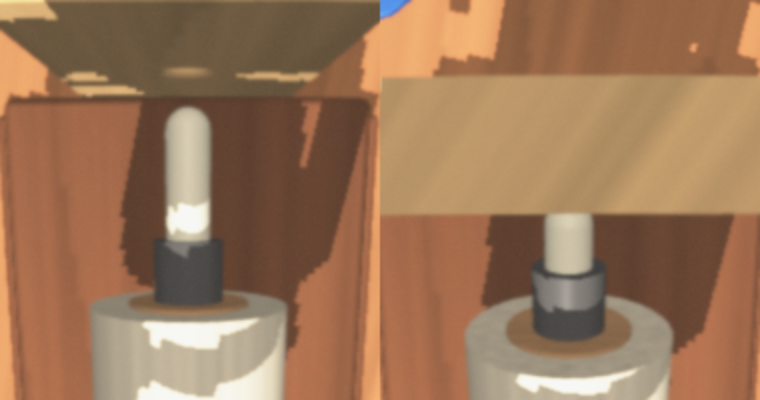

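The comparison (left before, right now) shows the sleeve and paper end larger, and the end face at (570,330) more visible. So the roll has pitched in the pads, plunger end up. I'll measure the pitch from wrist depth along the roll's ridge.

```bash
cat > pitch.py <<'E'
from h import *
def an(c,im,d,s):
    Rt=R.from_euler('xyz',s["eef_rot"]).as_matrix(); P=(pts(c,d)-s["eef_pos"])@Rt   # tool frame
    m=(d>0)&(abs(P[...,1])<4)&(P[...,0]>-25)&(P[...,0]<43)&(P[...,2]<12)&(P[...,2]>-70); p=P[m]
    k,b=np.polyfit(p[:,0],p[:,2],1)
    for _ in range(3):
        r=p[:,2]-k*p[:,0]-b; p=p[abs(r)<3]; k,b=np.polyfit(p[:,0],p[:,2],1)
    # ridge tool z=b at mid; nose side (+x) up -> z decreasing
    print("n",len(p),"x",p[:,0].min(),p[:,0].max(),"ridge z@0",round(b,2),"pitch up at nose deg",round(-np.degrees(np.arctan(k)),2),"rms",(p[:,2]-k*p[:,0]-b).std())
    m=(d>0)&(abs(P[...,1])<15)&(P[...,2]<12)&(P[...,2]>-75)
    for x0 in range(-30,100,6):
        q=P[m&(P[...,0]>x0)&(P[...,0]<x0+6)&(abs(P[...,1])<2)]
        if len(q): print(x0+3,np.round(np.median(q[:,2]),1),end=" | ")
    print()
if __name__=="__main__":
    w=np.load("w3.npz"); c={k:w[k] for k in("fx","fy","cx","cy","k1","origin","attitude")}
    an(c,w["im"],w["d"],{"eef_pos":np.array([517.3,-99.3,114]),"eef_rot":np.radians([180,0,102.13])})
    s=manip.read_state(); c=get_calibration("wrist"); im,d=camera("wrist"); an(c,im,d,s)
E
python3 pitch.py
```

```text
n 2331 x -15.479697807615006 42.990700123670756 ridge z@0 -42.49 pitch up at nose deg -0.08 rms 0.5842932227128423
-15 -42.6 | -9 -42.5 | -3 -42.7 | 3 -42.6 | 9 -42.5 | 15 -42.6 | 21 -42.5 | 27 -42.5 | 33 -42.5 | 39 -42.5 | 45 -41.6 | 51 -27.5 | 57 -27.3 | 63 -24.7 | 69 -24.5 | 75 -24.4 | 81 -24.3 | 87 -23.7 | 99 -21.8 | 
n 1655 x -17.021004864786196 38.22892114504298 ridge z@0 -42.83 pitch up at nose deg 11.29 rms 0.6672820817172023
-15 -39.5 | -9 -40.8 | -3 -42.4 | 3 -43.7 | 9 -45.0 | 15 -46.4 | 21 -47.4 | 27 -48.8 | 33 -50.2 | 39 -43.6 | 45 -37.4 | 51 -38.8 | 57 -37.2 | 63 -38.2 | 69 -38.6 |
```

The pitch is 11.3° nose-up: the nose stuck and the roll turned in the pads. That suits another order. I'll put the steel tip (now low) into the low cup first, then swing the nose down the tall face. First I'll raise the roll so the steel tip is at cup height.

Call:
jog_arm:
  plan: [0,0,0.003,0,0,0,0,0,0.006,0,0,0,0,0,0.006,0,0,0,0,0,0.006,0,0,0]

```text
clock: 10.0
eef_pos: [510.2, -67.4, 98.7]
eef_rot: [-3.141, 0.001, 1.782]
wrist_force: [1.6, -9.7, -4.8]
finger_gap: 44.9
finger_force: 50.0
```

```bash
python3 st.py; python3 pitch.py | tail -2
```

```text
hold xyz [-0.12 12.95 98.66] f [-0.45 -9.85 -4.83] -1.8449745457394255 [-1.79957111e+02  3.73391280e-02  1.02097999e+02] 10.0
n 1843 x -16.718390994893824 39.131922908225 ridge z@0 -42.65 pitch up at nose deg 9.59 rms 0.6223275666145027
-15 -40.0 | -9 -40.9 | -3 -42.2 | 3 -43.3 | 9 -44.5 | 15 -45.4 | 21 -46.5 | 27 -47.7 | 33 -48.7 | 39 -44.1 | 45 -35.7 | 51 -37.0 | 57 -35.5 | 63 -35.8 | 69 -35.8 | 75 -75.0 | 81 -74.8 |
```

Call:
jog_arm:
  plan: [0.0004,-0.002,0,0,0,0,0.0008,-0.0039,0,0,0,0,0.0013,-0.0059,0,0,0,0,0.0017,-0.0078,0,0,0,0,0.0019,-0.0088,0,0,0,0,0.0019,-0.0088,0,0,0,0,0.0019,-0.0088,0,0,0,0]

```text
clock: 10.75
eef_pos: [511.8, -75.8, 98.4]
eef_rot: [-3.14, -0.0, 1.782]
wrist_force: [1.4, -7.0, -6.7]
finger_gap: 45.3
finger_force: 50.0
```

```bash
python3 st.py; python3 pitch.py | tail -2
```

```text
hold xyz [-0.27  4.36 98.37] f [-0.08 -7.17 -6.68] -1.172877826775481 [-1.79919503e+02 -1.48061234e-02  1.02098932e+02] 10.75
n 1838 x -16.91107289122389 39.04545310080043 ridge z@0 -42.66 pitch up at nose deg 9.81 rms 0.6226974261401077
-15 -39.9 | -9 -41.0 | -3 -42.3 | 3 -43.3 | 9 -44.4 | 15 -45.5 | 21 -46.7 | 27 -47.8 | 33 -48.7 | 39 -44.1 | 45 -35.9 | 51 -37.2 | 57 -35.8 | 63 -36.1 | 69 -37.1 | 75 -37.6 | 81 -52.3 | 87 -74.9 | 93 -74.6 |
```

Call:
jog_arm:
  plan: [0.0003,-0.0015,0,0,0,0,0.0006,-0.0029,0,0,0,0,0.0006,-0.0029,0,0,0,0,0.0006,-0.0029,0,0,0,0]

```text
clock: 11.2
eef_pos: [512.0, -76.9, 98.3]
eef_rot: [-3.14, -0.004, 1.782]
wrist_force: [-1.8, 8.2, -2.7]
finger_gap: 45.1
finger_force: 50.0
```

```bash
python3 st.py; python3 pitch.py | tail -2
```

```text
hold xyz [-0.3   3.23 98.3 ] f [-0.03  8.42 -2.69] 1.3611569359420388 [-179.88360163   -0.20714229  102.12022621] 11.2
n 1852 x -16.840727110717946 39.51733179578743 ridge z@0 -42.63 pitch up at nose deg 9.73 rms 0.6305238078242231
-15 -39.9 | -9 -41.0 | -3 -42.2 | 3 -43.3 | 9 -44.3 | 15 -45.5 | 21 -46.6 | 27 -47.8 | 33 -48.8 | 39 -44.4 | 45 -35.7 | 51 -36.9 | 57 -35.7 | 63 -35.8 | 69 -37.1 | 75 -37.7 | 81 -44.3 | 87 -74.7 | 93 -74.9 | 99 -74.6 |
```

Call:
jog_arm:
  plan: [-0.0002,0.001,-0.001,0,0,0,-0.0003,0.0014,-0.003,0,0,0,-0.0003,0.0014,-0.005,0,0,0,-0.0003,0.0014,-0.006,0,0,0,-0.0003,0.0014,-0.006,0,0,0]

```text
clock: 11.75
eef_pos: [512.6, -76.2, 93.1]
eef_rot: [3.141, -0.002, 1.782]
wrist_force: [-0.9, 5.9, 3.3]
finger_gap: 45.0
finger_force: 50.0
```

```bash
python3 st.py; python3 pitch.py | tail -2
```

```text
hold xyz [ 0.39  3.84 93.15] f [0.39 5.97 3.31] 0.7603313535888064 [ 1.79984704e+02 -9.65767990e-02  1.02116406e+02] 11.75
n 2036 x -16.700502210139682 40.081285431224025 ridge z@0 -42.57 pitch up at nose deg 7.88 rms 0.6004921457674862
-15 -40.5 | -9 -41.2 | -3 -42.2 | 3 -42.9 | 9 -44.0 | 15 -44.8 | 21 -45.7 | 27 -46.6 | 33 -47.4 | 39 -45.5 | 45 -34.2 | 51 -34.9 | 57 -33.7 | 63 -33.7 | 69 -34.3 | 75 -34.9 | 81 -52.9 |
```

Pitch fell while lowering, so the steel tip is captured in the low cup. I'll continue the swing and ease off in y.

Call:
jog_arm:
  plan: [-0.0003,0.0015,0,0,0,0,-0.0004,0.002,-0.002,0,0,0,-0.0004,0.002,-0.004,0,0,0,-0.0004,0.002,-0.005,0,0,0,-0.0004,0.002,-0.005,0,0,0]

```text
clock: 12.3
eef_pos: [512.7, -75.1, 88.4]
eef_rot: [3.14, 0.0, 1.782]
wrist_force: [1.3, -0.8, 4.0]
finger_gap: 45.1
finger_force: 50.0
```

```bash
python3 st.py; python3 pitch.py | tail -2
```

```text
hold xyz [ 0.68  4.85 88.42] f [ 1.12 -1.05  3.98] -0.570155417911127 [1.79930807e+02 1.10525058e-02 1.02108304e+02] 12.3
n 2117 x -16.224395377622816 40.3929884542121 ridge z@0 -42.65 pitch up at nose deg 6.51 rms 0.6168090167231619
-15 -40.8 | -9 -41.7 | -3 -42.5 | 3 -43.2 | 9 -44.0 | 15 -44.5 | 21 -45.2 | 27 -46.0 | 33 -46.7 | 39 -46.1 | 45 -33.2 | 51 -33.8 | 57 -32.5 | 63 -32.2 | 69 -33.0 | 75 -33.1 |
```

Call:
jog_arm:
  plan: [0,0,-0.002,0,0,0,0,0,-0.004,0,0,0,0,0,-0.005,0,0,0,0,0,-0.005,0,0,0]

```text
clock: 12.75
eef_pos: [511.7, -74.7, 82.0]
eef_rot: [-3.14, -0.001, 1.782]
wrist_force: [4.5, 0.7, -5.6]
finger_gap: 45.1
finger_force: 50.0
```

```bash
python3 st.py; python3 pitch.py | tail -2
```

```text
hold xyz [-0.15  5.5  82.04] f [ 4.52 -0.26 -5.58] -0.36022109514512385 [-1.79920881e+02 -8.17951065e-02  1.02121042e+02] 12.75
n 2299 x -15.478626579153756 41.83992498252423 ridge z@0 -42.68 pitch up at nose deg 2.55 rms 0.5960015627568622
-15 -42.1 | -9 -42.3 | -3 -42.6 | 3 -42.9 | 9 -43.2 | 15 -43.4 | 21 -43.7 | 27 -43.9 | 33 -44.3 | 39 -44.3 | 45 -30.3 | 51 -30.1 | 57 -29.4 | 63 -27.6 | 69 -27.7 | 75 -28.1 |
```

Call:
jog_arm:
  plan: [0.001,0.0002,-0.002,0,0,0,0.001,0.0002,-0.003,0,0,0,0.001,0.0002,-0.003,0,0,0,0.001,0.0002,-0.003,0,0,0]

```text
clock: 13.2
eef_pos: [512.5, -74.4, 79.3]
eef_rot: [-3.14, -0.002, 1.782]
wrist_force: [-2.8, 4.2, -0.1]
finger_gap: 45.3
finger_force: 50.0
```

```bash
python3 st.py; python3 pitch.py | tail -2
```

```text
hold xyz [ 0.68  5.58 79.35] f [-1.88  4.69 -0.07] 0.4345181907424797 [-1.79893675e+02 -1.07836668e-01  1.02100740e+02] 13.2
n 2344 x -15.027767210491435 42.34667740608125 ridge z@0 -42.68 pitch up at nose deg 0.83 rms 0.6169308500565253
-15 -42.5 | -9 -42.6 | -3 -42.6 | 3 -42.8 | 9 -42.9 | 15 -43.1 | 21 -43.1 | 27 -43.3 | 33 -43.2 | 39 -43.4 | 45 -29.6 | 51 -28.5 | 57 -27.7 | 63 -25.7 | 69 -25.7 | 75 -26.0 |
```

Call:
jog_arm:
  plan: [-0.0003,0.0015,0,0,0,0,-0.0006,0.003,0,0,0,0,-0.0006,0.003,0,0,0,0,-0.0006,0.003,0,0,0,0]

```text
clock: 13.65
eef_pos: [512.4, -72.3, 79.5]
eef_rot: [-3.141, 0.0, 1.782]
wrist_force: [0.3, -4.8, -1.6]
finger_gap: 45.1
finger_force: 50.0
```

```bash
python3 st.py; python3 pitch.py | tail -2
```

```text
hold xyz [ 0.99  7.67 79.47] f [-0.7  -4.81 -1.59] -1.3933880263884366 [-1.79949731e+02  3.59662908e-04  1.02110411e+02] 13.65
n 2328 x -15.433304212833912 42.34572177206467 ridge z@0 -42.68 pitch up at nose deg 0.94 rms 0.6137771433983144
-15 -42.4 | -9 -42.6 | -3 -42.8 | 3 -42.8 | 9 -42.8 | 15 -43.1 | 21 -43.1 | 27 -43.2 | 33 -43.4 | 39 -43.4 | 45 -29.2 | 51 -28.6 | 57 -27.8 | 63 -25.9 | 69 -25.8 | 75 -26.2 |
```

The spring reaction is only about 4–5 N, which matches a plunger pressed in about 2–4 mm, so the nose is home in its cup. I'll return y so the steel tip seats, then release.

Call:
jog_arm:
  plan: [0.0003,-0.0012,0,0,0,0,0.0004,-0.0022,0,0,0,0,0.0004,-0.0022,0,0,0,0,0.0004,-0.0022,0,0,0,0]

```text
clock: 14.1
eef_pos: [512.7, -74.0, 79.5]
eef_rot: [-3.141, -0.001, 1.782]
wrist_force: [1.1, -4.9, -2.1]
finger_gap: 45.5
finger_force: 50.0
```

```bash
python3 st.py
```

```text
hold xyz [ 0.95  5.92 79.49] f [ 0.03 -4.98 -2.15] -1.1957688592709883 [-1.79946103e+02 -5.53868455e-02  1.02100354e+02] 14.1
```

Nearly balanced, with only the spring and the weight acting. Opening the fingers.

Call:
jog_arm:
  plan: [0,0,0,0,0,0,0,0,0,0,0,0,0,0,0,0,0,0,0,0,0,0,0,0,0,0,0,0,0,0,0,0,0,0,0,0,0,0,0,0,0,0,0,0,0,0,0,0]
  claw: 0.08

```text
clock: 14.9
eef_pos: [512.6, -73.8, 79.5]
eef_rot: [-3.14, -0.001, 1.782]
wrist_force: [0.1, -0.2, 0.7]
finger_gap: 79.8
finger_force: 0.0
```

```bash
python3 st.py;  python3 pitch.py | tail -2
```

```text
hold xyz [ 0.86  6.15 79.47] f [ 0.02 -0.18  0.66] -0.04989251795324417 [-1.79930967e+02 -7.72493072e-02  1.02105232e+02] 14.9
n 2322 x -15.358766113622838 42.039090506921475 ridge z@0 -42.54 pitch up at nose deg 0.74 rms 0.6335302168183052
-15 -42.4 | -9 -42.5 | -3 -42.6 | 3 -42.7 | 9 -42.9 | 15 -42.8 | 21 -42.9 | 27 -43.0 | 33 -43.1 | 39 -43.1 | 45 -28.6 | 51 -28.3 | 57 -26.4 | 63 -25.5 | 69 -25.5 | 75 -25.7 |
```

Call:
jog_arm:
  plan: [0,0,0.03,0,0,0,0,0,0.07,0,0,0,0,0,0.11,0,0,0,0,0,0.15,0,0,0,0,0,0.18,0,0,0,-0.03,-0.03,0.19,0,0,0,-0.06,-0.07,0.19,0,0,0,-0.09,-0.11,0.19,0,0,0,-0.12,-0.15,0.19,0,0,0,-0.15,-0.19,0.19,0,0,0,-0.18,-0.23,0.19,0,0,0,-0.21,-0.27,0.19,0,0,0,-0.24,-0.31,0.19,0,0,0,-0.24,-0.31,0.19,0,0,0,-0.24,-0.31,0.19,0,0,0]

```text
clock: 16.45
eef_pos: [272.0, -384.2, 269.2]
eef_rot: [-3.14, -0.002, 1.78]
wrist_force: [0.0, -0.5, -0.4]
finger_gap: 79.6
finger_force: 0.0
```

Run:
```python
from h import *
im,d=camera("top"); im2,d2=camera("side"); c=get_calibration("top")
A=cv2.resize(im[100:230,300:430],(400,400),interpolation=cv2.INTER_CUBIC); B=cv2.resize(im2[105:225,265:385],(400,400),interpolation=cv2.INTER_CUBIC)
cv2.imwrite("pics/fin.png",np.hstack([A,B])[...,::-1])
a=np.radians(102.1); y=np.array([np.cos(a),np.sin(a),0]); x=np.array([np.sin(a),-np.cos(a),0])
P=pts(c,d)-[513,-80,0]; hx,hy,hz=P@x,P@y,P[...,2]
for y0 in range(-76,80,8):
    m=(d>0)&(abs(hx)<6)&(hy>y0)&(hy<y0+8)&(hz>70); q=hz[m]
    if len(q): print(y0+4,round(float(np.percentile(q,85)),1),end=" | ")
```

```text
-72 105.2 | -64 103.8 | -56 105.4 | -48 110.5 | -40 124.1 | -32 125.6 | -24 124.4 | -16 124.2 | -8 124.1 | 0 126.0 | 8 123.6 | 16 125.8 | 24 124.2 | 32 124.5 | 40 124.8 | 48 119.2 | 56 109.3 | 64 105.6 | 72 108.5 | 80 178.7 |
```

View pics/fin.png

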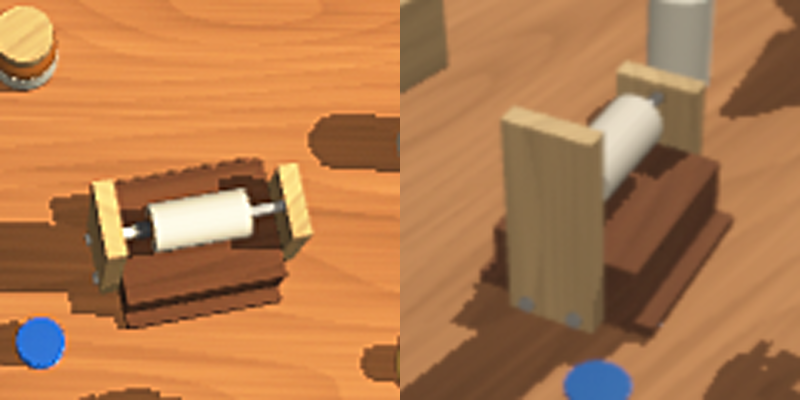

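The final picture shows the roll (top view about (200,218)) level between the boards. The steel end enters the low board at (278,207) and the nylon end the tall board at (122,232). Depth along the ridge is flat at about 124.5 mm and centred at about +1 mm. The robot is clear, so I'm handing in.

```bash
python3 -c "
from cell import manip
print(manip.sign_off())"
```

```text
the job is handed in; nothing more can be done
None
```

The roll hangs level in the holder with both spindle ends seated in the cups as far as the spring force and the final images show, it has been let go, the arm is clear, and the job is handed in at about 16.5 s of the 64 s.

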